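# Refit the dispenser's sponge tray and prime its pedal

### The job

Take the glass tumbler off the washing-up dispenser and stand it, still upside down, in the middle of the saucer. Then lower the sponge tray (the finned plate with the two holes, not the soap rest) over the dispenser's two pins until it lies flush, and only after that press the pedal right down to its stop with the gripper, hold it there for a good second and let it come back up. Do not drop the glass or the tray or knock the glass over, and leave everything else on the drainer where it is.

Things in the scene. Friction and masses are not known exactly. Their poses are not given: they have to be found in the camera images.
- dispenser: Fixed white plastic washing-up liquid dispenser, a box 110 (x) by 150 (y) by 55 mm high. Origin: centre of its underside, 10 mm above the work surface (on the drainer's ridge tops); z up. Its -x side has the pedal and faces the robot. On its flat top stand two steel pins, 10 mm thick, 14 mm high, the top 5 mm tapering to 4 mm, at x = 0, y = -50 and +50 mm.
- deck (a point): Centre of the dispenser's flat top (55 mm above its underside), midway between the two pins; axes as the dispenser's.
- pedal_pad (a point): Point to press: middle of the rubber pad (36 by 50 mm) on top of the steel pedal, a plate 80 mm long and 56 mm wide that sticks out from the dispenser towards its -x. Moves with the pedal. At rest the pedal slopes 0.25 rad up away from the dispenser; at the stop 0.15 rad down, the pad about 25 mm lower.
- pedal_hinge (a point): Fixed point at the middle of the pedal's hinge, 59 mm from the dispenser's centre towards its -x and 35 mm above its underside; the hinge axis is the dispenser's y. The pad's middle is 62 mm from it along the pedal and 5.5 mm above the pedal's middle plane.
- pedal (a joint): Pedal angle in rad: 0 at rest (up), grows as it is pressed, 0.40 at the stop. A spring returns it; at the pad it takes about 5 N to start and 13 N at the stop.
- tumbler: Clear glass tumbler standing upside down (closed base on top), 100 mm high, 62 mm across at the rim below and 60 mm at the top, 180 g. Origin: centre of its underside (the rim); z up. It starts on the dispenser's top, between the pins.
- saucer: White ceramic saucer, round, 148 mm across, 16 mm high, loose. Origin: centre of its underside; z up.
- saucer_in (a point): Centre of the saucer's flat inner floor (5 mm above its underside, flat out to about 48 mm from the centre).
- tray: Grey plastic sponge tray: plate 70 (x) by 140 (y) by 6 mm, lying flat, with two 13.5 mm through holes at x = 0, y = -50 and +50 mm and an upright fin in the middle, 12 mm thick (x), 50 mm long (y), its top 36 mm above the underside. Origin: centre of its underside; z up. About 120 g. Fits the pins either way round.
- soap_rest: Grey plastic soap rest, same plate, fin and material as the sponge tray (70 by 140 mm, 36 mm high) but with low ribs and no holes. Origin: centre of its underside. Loose bystander: leave it where it is.
- caddy: Blue plastic cutlery caddy, 100 by 100 by 115 mm, with cutlery standing up to 180 mm. Origin: centre of its underside. Loose bystander: leave it where it is.
- egg_cup: White ceramic egg cup, 46 mm across, 60 mm high, beside the pedal. Origin: centre of its underside. Loose bystander: leave it where it is.
- pepper_pot: Steel pepper pot, 44 mm across, 66 mm high, beside the pedal on the other side. Origin: centre of its underside. Loose bystander: leave it where it is.
- tongs: Stainless steel tongs lying along their x, 240 mm long, 37 mm wide, 22 mm high, behind the dispenser. Origin: middle of their underside. Loose bystander: leave it where it is.

How it is judged:
On the way, in this order (a step that is already met when the one before it is completed fails the run):
1. the tumbler stands upside down in the middle of the saucer, let go (horizontal distance between tumbler and saucer_in below 0.018 m and z of tumbler in the frame of saucer_in below 0.005 m and angle between tumbler's own z axis and vertical below 0.08 rad and contact force between the fingers and tumbler below 0.1 N), for 0.2 s.
2. the sponge tray lies flush on the dispenser over both pins, let go (z of tray in the frame of deck below 0.0025 m and horizontal distance between tray and deck below 0.006 m and angle between the y axis of tray and the y axis of dispenser, either way round below 0.07 rad and angle between tray's own z axis and vertical below 0.035 rad and contact force between the fingers and tray below 0.1 N), for 0.2 s.
3. the pedal is pressed to its stop by the gripper and held, the tray flush (z of tray in the frame of deck below 0.0025 m and horizontal distance between tray and deck below 0.006 m and angle between the y axis of tray and the y axis of dispenser, either way round below 0.07 rad and angle between tray's own z axis and vertical below 0.035 rad and value of joint pedal above 0.37 rad and contact force between the fingers and dispenser above 1 N), for 0.7 s.
At the end, for the whole second after the job is handed in: Tumbler upside down and level on the saucer floor within 18 mm of its centre; sponge tray flush over both pins (2.5 mm in height, 6 mm sideways, 0.035 rad tilt, 0.07 rad yaw, either way round); pedal back up (under 0.04 rad); both things let go and still (all of step 1 and all of step 2 and value of joint pedal below 0.04 rad and linear speed of each of tumbler, tray below 0.02 m/s); the robot touches nothing.
It fails at once if the tumbler is tipped over (more than 0.5 rad) (angle between tumbler's own z axis and vertical above 0.5 rad).
It fails at once if the tumbler is dropped (falls freely faster than 0.6 m/s) (contact force between tumbler and anything else below 0.01 N and linear speed of tumbler above 0.6 m/s).
It fails at once if the sponge tray is dropped (falls freely faster than 0.6 m/s) (contact force between tray and anything else below 0.01 N and linear speed of tray above 0.6 m/s).
It fails at once if the pedal is pressed (beyond 0.2 rad) while the tray is not on the pins (value of joint pedal above 0.2 rad and (horizontal distance between tray and deck above 0.01 m or z of tray in the frame of deck above 0.006 m)).
It fails at once if any bystander or the saucer is shifted more than 30 mm or tipped over (distance of any of saucer, soap_rest, caddy, egg_cup, pepper_pot, tongs from where it was at the start of the episode above 0.03 m or angle between any of soap_rest, caddy, egg_cup, pepper_pot, tongs's own z axis and vertical above 0.4 rad).
It also fails if it takes over 64 s, if anything falls off the work surface, if the arm or the gripper's body presses on something with over 40 N, if the wrist force passes 120 N, or if a joint passes its speed limit or range.

### The arm

A 7-joint arm with a two-finger parallel gripper is mounted at the origin on the work surface. World frame = base frame: x ahead of the robot, y to its left, z up, the work surface at z = 0. Lengths are in m, angles in rad, forces in N, time in s.
With the tool pointing down it reaches from about 0.4 to 0.85 m from the base axis. Payload 4.5 kg.
Tool frame: the origin (TCP) lies at the very end of the fingers, on their centre line; the grasp point (between the pads) lies 19 mm behind it; z points along the fingers, y is the line along which they close (so a half turn about z gives the same grasp; the last joint's range is limited). The gripper opens to 85 mm and grips with 20 to 120 N. Pads are 22 mm wide; open, the fingers measure 114 mm over their backs; the gripper's body (76 mm by 85 mm) begins 54 mm behind the grasp point. The pads swing forward as they close: fully open they stand 13 mm farther back than shut.
Start: joints at [1.324, 0.689, -0.195, 1.565, 0.157, 0.902, -0.215], TCP at [0.173, -0.601, 0.231] pointing down, gripper open.
Joint ranges: [-3.01, 3.01], [-0.46, 2.08], [-1.47, 1.51], [0.13, 2.56], [-1, 4.14], [0.04, 2.09], [-2.66, 2.66]. Speed limits (rad/s): [2.57, 2.57, 3.14, 3.14, 3.14, 3.14, 3.14].

### API

Orientations are given as a unit quaternion [w, x, y, z].
In Python, from cell import observe, grab_frame, camera_info, hand_in gives the robot as it stands.
- The arm moves only by the tool step_arm, never from a script. Its argument "deltas" is a list of rows, each an object of numbers: "x", "y", "z": the shift along the tool's x, y, z in cm; "wx", "wy", "wz": the turn, a rotation vector about the tool's x, y, z in rad; "fingers": the opening in per cent of the stroke, from 0 (shut) to 100 (fully open). A call has 1 to 8 rows; each row is the pose to reach, as a shift and turn from the pose commanded when the call began, along the tool's axes at that moment; what a row does not reach only later rows make up. A row lasts 1/10 s, in which the tool goes at most 50 mm and 8.59 degrees, less where a joint would pass 70% of its speed; a pose out of reach is approached as far as the arm can. A call with a gripper value outside its range is refused whole. The fingers move at their own pace and stop on an object; "squeeze" is the grip in N (left out, the last holds). Time passes only in rows, so rows that repeat a pose let the fingers close. It gives the time, the measured TCP pose, the force, the opening and the grip force at its end, in the units of the state.
- observe(): the state, without advancing time (a new reading comes with each control period).
- grab_frame(name): name is "scene" or "top" or "wrist"; returns the picture (480x640x3 uint8, red, green, blue); there is no depth.
- camera_info(name): a dict with "fovy" (degrees; the focal length in pixels is half the picture's height over the tangent of half this angle, whatever the lens; pixels are square), "cx", "cy" (the principal point, pixels), "k1" (the pictures are not rectified: a ray, as slopes to the right and down, at radius r is drawn at 1 + k1 r^2 times it, then the intrinsics apply), "R" (3x3) and "t" (3): a world point X has camera coordinates R X + t. Camera axes: x right, y down, z forward; pixel columns grow to the right and rows downward; lengths in m; the calibration is good to about 2 mm. A picture is of the moment at which its call begins: read the wrist's pose just before it. camera_info takes no time and is no camera call; for the wrist camera it gives the pose at the moment of the call.
- hand_in(): hands the job in; it is judged then, once.
The state is a dict: "t": time; "q": joint angles; "qd": joint speeds; "effort": joint torques, N m; "eef_pos": TCP position; "tcp_rot": TCP orientation; "wrist_force": force on the tool from outside, world axes, zero at the start; "torque": the same for the moment, N m; "gripper_width": finger opening in m; "grip_force": force on a finger pad.
Only numpy, scipy, OpenCV 4.12 (cv2) and the standard library are available. Lean on these libraries where they do the work, as an engineer would, in place of code of your own. Each camera call takes 0.05 s, during which the arm holds its last target. There are 200 camera calls.

## Working session

There is one attempt and no reset: what is moved stays moved. The work goes in short steps, Python scripts to look and compute and a tool call to move; the robot and the scene stay as the last step left them, time stands still between calls to the robot, and variables do not carry over. Pictures are saved under pics/ and viewed, at most 14 in all, crops included, and the job is handed in when it is done.

Besides the shell and the picture viewer there is one more tool, called after "Call:" as name(argument=value, ...) on one line, values as JSON. step_arm: Moves the arm, as the interface text tells. Its arguments: {"type":"object","properties":{"deltas":{"type":"array","items":{"type":"object","properties":{"x":{"type":"number"},"y":{"type":"number"},"z":{"type":"number"},"wx":{"type":"number"},"wy":{"type":"number"},"wz":{"type":"number"},"fingers":{"type":"number"}}}},"squeeze":{"type":"number"}},"required":["deltas"]}

```bash
mkdir -p pics; ls; python3 - <<'E'
from cell import *
import cv2
s=observe(); print({k:(v if not hasattr(v,'__len__') else [round(float(x),4) for x in v]) for k,v in s.items()})
for n in ("scene","top"):
    c=camera_info(n); print(n,c)
    cv2.imwrite(f"pics/{n}0.png",grab_frame(n)[:,:,::-1])
E
```

```text
pics
{'t': 0.0, 'q': [1.3238, 0.69, -0.1945, 1.5664, 0.1573, 0.9025, -0.2151], 'qd': [0.0002, 0.0005, 0.0003, -0.001, -0.0002, -0.001, -0.0006], 'effort': [-0.0004, -53.962, -1.267, -15.855, 0.009, 0.0095, -0.0], 'eef_pos': [0.1729, -0.5999, 0.2305], 'tcp_rot': [-0.0009, 0.9902, 0.14, -0.0002], 'wrist_force': [0.9557, -0.1025, 0.3811], 'torque': [-0.0112, 0.0381, -0.0423], 'grip_force': 0.0, 'gripper_width': 0.08539681114036395}
scene {'fovy': 53.96426964491077, 'cx': 315.4199327110164, 'cy': 247.51740421210735, 'k1': -0.08404544457323034, 'R': array([[-0.82761697,  0.56128027,  0.00382312],
       [ 0.36618336,  0.54508045, -0.75418635],
       [-0.42539382, -0.62277746, -0.65664932]]), 't': array([ 0.50614646, -0.18035958,  1.34314905])}
top {'fovy': 45.003798272854006, 'cx': 318.2323723072663, 'cy': 236.5675387549743, 'k1': 0.026996767993320764, 'R': array([[ 0.02144345, -0.99941332, -0.02670578],
       [-0.99088106, -0.01769111, -0.13357301],
       [ 0.13302219,  0.02932652, -0.99067909]]), 't': array([0.00909783, 0.58335766, 1.09161563])}
```

View pics/scene0.png

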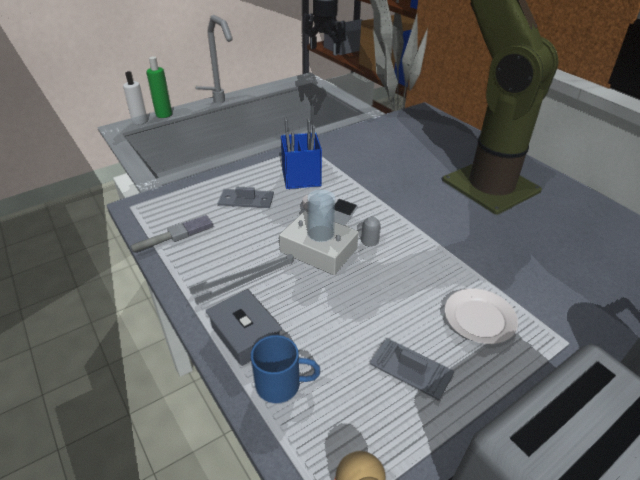

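View pics/top0.png

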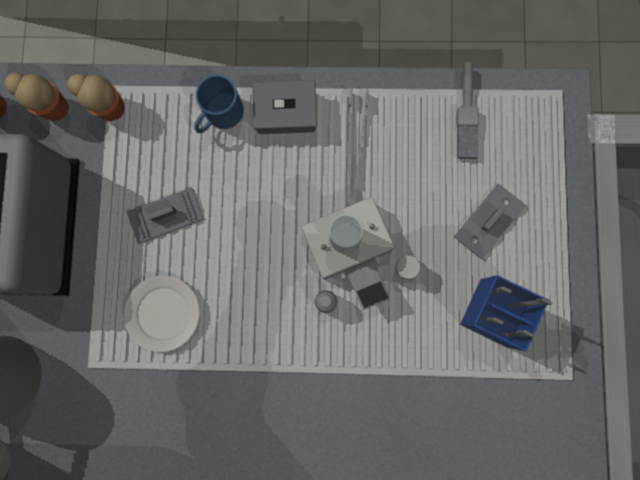

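```bash
cat > h.py <<'E'
import numpy as np, cv2
from cell import *
def ray(n,u,v,c=None):
    c=c or camera_info(n); f=240/np.tan(np.radians(c['fovy']/2))
    d=np.array([(u-c['cx'])/f,(v-c['cy'])/f]); s=d.copy()
    for _ in range(20): s=d/(1+c['k1']*(s@s))
    R=np.array(c['R']);t=np.array(c['t'])
    return -R.T@t, R.T@np.array([*s,1])
def onz(n,u,v,z,c=None):
    o,d=ray(n,u,v,c); return o+d*(z-o[2])/d[2]
def proj(n,X,c=None):
    c=c or camera_info(n); f=240/np.tan(np.radians(c['fovy']/2))
    p=np.array(c['R'])@np.array(X)+np.array(c['t']); s=p[:2]/p[2]; s=s*(1+c['k1']*(s@s))
    return f*s+[c['cx'],c['cy']]
E
python3 - <<'E'
import cv2, numpy as np
a=cv2.imread('pics/top0.png')
def crop(x,y,w,h,k): return cv2.resize(a[y:y+h,x:x+w],None,fx=k,fy=k,interpolation=cv2.INTER_CUBIC)
A=np.hstack([crop(300,195,100,120,4),crop(450,180,80,120,4)])
cv2.imwrite('pics/c1.png',A)
b=crop(120,270,90,90,6);cv2.imwrite('pics/c2.png',b)
E
```

```text
(no output)
```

View pics/c1.png

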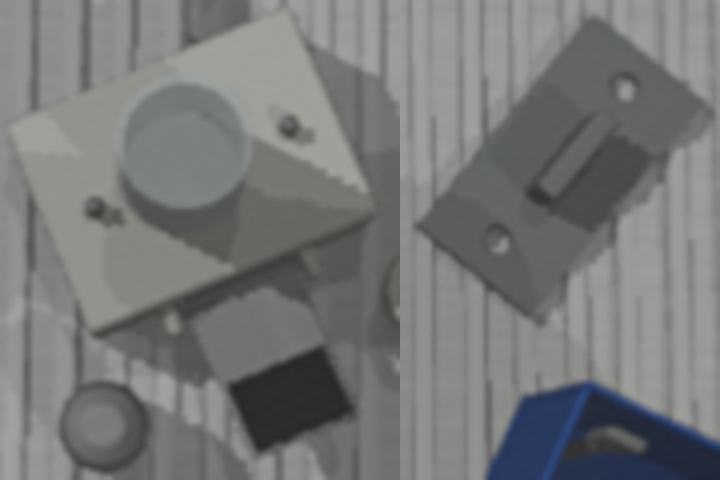

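View pics/c2.png

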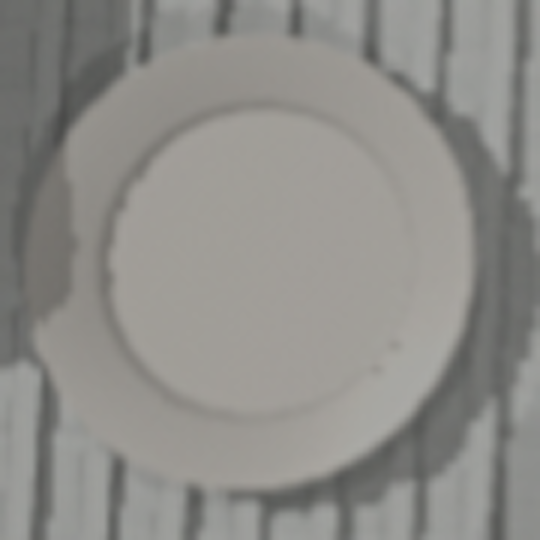

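```bash
python3 - <<'E'
from h import *
c=camera_info('top'); P=lambda u,v,z:onz('top',u,v,z,c)[:2]
A=lambda x,y,z:P(300+x/4-.375,195+y/4-.375,z); T=lambda x,y,z:P(450+x/4-.375,180+y/4-.375,z); S=lambda x,y,z:P(120+x/6-.4,270+y/6-.4,z)
r=lambda *a:print(*[np.round(x,4) for x in a])
co=np.array([A(10,128,.065),A(287,10,.065),A(374,212,.065),A(95,333,.065)]); r('disp',co.mean(0),np.linalg.norm(np.diff(co,axis=0),axis=1))
d=co[0]+co[3]-co[1]-co[2]; r('disp yaw of y axis',np.arctan2(d[1],d[0])-np.pi/2)
p=np.array([A(95,207,.079),A(289,124,.079)]);d=p[0]-p[1]; r('pins',p,p.mean(0),np.linalg.norm(d),np.arctan2(d[1],d[0])-np.pi/2)
r('tumbler',A(184,145,.165),A(184-65,145,.165),A(184+65,145,.165))
co=np.array([T(16,226,.016),T(193,15,.016),T(313,112,.016),T(141,325,.016)]); r('tray',co.mean(0),np.linalg.norm(np.diff(co,axis=0),axis=1))
h=np.array([T(97,238,.013),T(225,87,.013)]);d=h[0]-h[1];r('holes',h,h.mean(0),np.linalg.norm(d),np.arctan2(d[1],d[0])-np.pi/2)
r('saucer',S(259,261,.016),S(248,265,.026), np.linalg.norm(S(103,261,.016)-S(415,261,.016)),np.linalg.norm(S(22,261,.026)-S(475,261,.026)))
E
```

```text
Traceback (most recent call last):
numpy._core._exceptions._UFuncNoLoopError: ufunc 'multiply' did not contain a loop with signature matching types (dtype('<U4'), dtype('float64')) -> None
```

```bash
python3 - <<'E'
from h import *
c=camera_info('top'); P=lambda u,v,z:onz('top',u,v,z,c)[:2]
A=lambda x,y,z:P(300+x/4-.375,195+y/4-.375,z); T=lambda x,y,z:P(450+x/4-.375,180+y/4-.375,z); S=lambda x,y,z:P(120+x/6-.4,270+y/6-.4,z)
r=lambda n,*a:print(n,*[np.round(x,4) for x in a])
co=np.array([A(10,128,.065),A(287,10,.065),A(374,212,.065),A(95,333,.065)]); r('disp',co.mean(0),np.linalg.norm(np.diff(co,axis=0),axis=1))
d=co[0]+co[3]-co[1]-co[2]; r('disp yaw of y axis',np.arctan2(d[1],d[0])-np.pi/2)
p=np.array([A(95,207,.079),A(289,124,.079)]);d=p[0]-p[1]; r('pins',p,p.mean(0),np.linalg.norm(d),np.arctan2(d[1],d[0])-np.pi/2)
r('tumbler',A(184,145,.165),A(184-65,145,.165),A(184+65,145,.165))
co=np.array([T(16,226,.016),T(193,15,.016),T(313,112,.016),T(141,325,.016)]); r('tray',co.mean(0),np.linalg.norm(np.diff(co,axis=0),axis=1))
h=np.array([T(97,238,.013),T(225,87,.013)]);d=h[0]-h[1];r('holes',h,h.mean(0),np.linalg.norm(d),np.arctan2(d[1],d[0])-np.pi/2)
r('saucer',S(259,261,.016),S(248,265,.026), np.linalg.norm(S(103,261,.016)-S(415,261,.016)),np.linalg.norm(S(22,261,.026)-S(475,261,.026)))
print(proj('top',[0.173,-.6,.23]))
r('egg',P(408,267,.07)); r('pepper',A(103,425,.076))
E
```

```text
disp [ 0.5795 -0.0359] [0.1445 0.1055 0.144 ]
disp yaw of y axis 0.427
pins [[ 0.5593  0.0093]
 [ 0.6003 -0.0812]] [ 0.5798 -0.0359] 0.0993 0.4253
tumbler [ 0.577  -0.0304] [ 0.5765 -0.0023] [ 0.5775 -0.0585]
tray [ 0.6217 -0.3202] [0.1394 0.0752 0.1375]
holes [[ 0.587  -0.2867]
 [ 0.6639 -0.3508]] [ 0.6255 -0.3188] 0.1001 0.8768
saucer [0.4289 0.3239] [0.4275 0.3244] 0.1027 0.1477
[729.90207104 502.60786072]
egg [ 0.5244 -0.15  ]
pepper [0.4578 0.0036]
```

```bash
cat > go.py <<'E'
import sys
from h import *
from scipy.spatial.transform import Rotation as Ro
# usage: go.py x,y,z,psi ...  -> tool deltas in cm / rad from the current pose
s=observe(); w=s['tcp_rot']; R=Ro.from_quat([*w[1:],w[0]]); p=np.array(s['eef_pos'])
X=R.as_matrix()[:,0]
print('t %.2f'%s['t'],'p',np.round(p,4),'psi %.3f'%np.arctan2(X[1],X[0]),'tilt',np.round(R.as_matrix()[:2,2],4),'F',np.round(s['wrist_force'],1),'w %.4f'%s['gripper_width'],'grip %.1f'%s['grip_force'],'q',np.round(s['q'],2))
for a in sys.argv[1:]:
    x,y,z,ps=map(float,a.split(','))
    G=Ro.from_matrix([[np.cos(ps),np.sin(ps),0],[np.sin(ps),-np.cos(ps),0],[0,0,-1]])
    print(a,'-> cm',np.round(R.inv().apply(np.array([x,y,z])-p)*100,2),'rot',np.round((R.inv()*G).as_rotvec(),3))
E
python3 go.py 0.577,-0.0304,0.25,1.5
```

```text
t 0.10 p [ 0.173  -0.6     0.2306] psi 0.281 tilt [-0.0006  0.0016] F [-0.6 -0.8  0. ] w 0.0857 grip 0.0 q [ 1.32  0.69 -0.19  1.57  0.16  0.9  -0.22]
0.577,-0.0304,0.25,1.5 -> cm [ 54.61 -43.53  -1.88] rot [-2.000e-03 -1.000e-03 -1.219e+00]
```

Call:
step_arm(deltas=[{"x": 27, "y": -22, "z": -2, "wz": -0.6, "fingers": 100}, {"x": 27, "y": -22, "z": -2, "wz": -0.6}, {"x": 27, "y": -22, "z": -2, "wz": -0.6}, {"x": 27, "y": -22, "z": -2, "wz": -0.6}, {"x": 27, "y": -22, "z": -2, "wz": -0.6}, {"x": 27, "y": -22, "z": -2, "wz": -0.6}, {"x": 27, "y": -22, "z": -2, "wz": -0.6}, {"x": 27, "y": -22, "z": -2, "wz": -0.6}])

```text
$.deltas[0]: bad value
```

```bash
python3 go.py 0.577,-0.0304,0.25,1.5
```

```text
t 0.10 p [ 0.173  -0.6     0.2306] psi 0.281 tilt [-0.0006  0.0016] F [-0.6 -0.8  0. ] w 0.0857 grip 0.0 q [ 1.32  0.69 -0.19  1.57  0.16  0.9  -0.22]
0.577,-0.0304,0.25,1.5 -> cm [ 54.61 -43.53  -1.88] rot [-2.000e-03 -1.000e-03 -1.219e+00]
```

Call:
step_arm(deltas=[{"x": 3.5, "y": -2.8, "z": -0.3, "wx": 0, "wy": 0, "wz": -0.08, "fingers": 100}])

```text
t: 0.2
eef_pos: [0.1936, -0.568, 0.2332]
tcp_rot: [0.001, 0.985, 0.175, -0.002]
wrist_force: [0.6, 0.7, 0.1]
gripper_width: 0.0851
grip_force: 0.0
```

Call:
step_arm(deltas=[{"x": 23, "y": -20, "z": -2, "wx": 0, "wy": 0, "wz": -0.6, "fingers": 100}, {"x": 23, "y": -20, "z": -2, "wx": 0, "wy": 0, "wz": -0.6, "fingers": 100}, {"x": 23, "y": -20, "z": -2, "wx": 0, "wy": 0, "wz": -0.6, "fingers": 100}, {"x": 23, "y": -20, "z": -2, "wx": 0, "wy": 0, "wz": -0.6, "fingers": 100}, {"x": 23, "y": -20, "z": -2, "wx": 0, "wy": 0, "wz": -0.6, "fingers": 100}, {"x": 23, "y": -20, "z": -2, "wx": 0, "wy": 0, "wz": -0.6, "fingers": 100}, {"x": 23, "y": -20, "z": -2, "wx": 0, "wy": 0, "wz": -0.6, "fingers": 100}, {"x": 23, "y": -20, "z": -2, "wx": 0, "wy": 0, "wz": -0.6, "fingers": 100}])

```text
t: 1.0
eef_pos: [0.3444, -0.2943, 0.2544]
tcp_rot: [-0.0, 0.886, 0.464, 0.0]
wrist_force: [-0.4, -0.7, 0.3]
gripper_width: 0.0851
grip_force: 0.0
```

```bash
python3 go.py 0.577,-0.0304,0.25,1.5
```

```text
t 1.00 p [ 0.3444 -0.2943  0.2544] psi 0.965 tilt [0. 0.] F [-0.4 -0.7  0.3] w 0.0851 grip 0.0 q [ 0.88  0.45 -0.4   2.03  0.26  0.71 -0.29]
0.577,-0.0304,0.25,1.5 -> cm [34.94  4.09  0.44] rot [-0.    -0.    -0.535]
```

Call:
step_arm(deltas=[{"x": 34.9, "y": 4.1, "z": 0.4, "wx": 0, "wy": 0, "wz": -0.535, "fingers": 100}, {"x": 34.9, "y": 4.1, "z": 0.4, "wx": 0, "wy": 0, "wz": -0.535, "fingers": 100}, {"x": 34.9, "y": 4.1, "z": 0.4, "wx": 0, "wy": 0, "wz": -0.535, "fingers": 100}, {"x": 34.9, "y": 4.1, "z": 0.4, "wx": 0, "wy": 0, "wz": -0.535, "fingers": 100}, {"x": 34.9, "y": 4.1, "z": 0.4, "wx": 0, "wy": 0, "wz": -0.535, "fingers": 100}, {"x": 34.9, "y": 4.1, "z": 0.4, "wx": 0, "wy": 0, "wz": -0.535, "fingers": 100}, {"x": 34.9, "y": 4.1, "z": 0.4, "wx": 0, "wy": 0, "wz": -0.535, "fingers": 100}, {"x": 34.9, "y": 4.1, "z": 0.4, "wx": 0, "wy": 0, "wz": -0.535, "fingers": 100}])

```text
t: 1.8
eef_pos: [0.5812, -0.0274, 0.25]
tcp_rot: [-0.001, 0.731, 0.682, 0.003]
wrist_force: [-1.2, -0.0, 0.5]
gripper_width: 0.0853
grip_force: 0.0
```

```bash
python3 go.py 0.577,-0.0304,0.25,1.5 0.577,-0.0304,0.11,1.5; python3 - <<'E'
from h import *
c=camera_info('wrist'); f=grab_frame('wrist'); cv2.imwrite('pics/w1.png',f[:,:,::-1]); print(proj('wrist',[.577,-.0304,.165],c), proj('wrist',[.6003,-.0812,.079],c),proj('wrist',[.5593,.0093,.079],c))
E
```

```text
t 1.80 p [ 0.5812 -0.0274  0.25  ] psi 1.502 tilt [0.004  0.0055] F [-1.2 -0.   0.5] w 0.0853 grip 0.0 q [ 0.27  0.64 -0.51  1.67  0.37  0.92 -0.45]
0.577,-0.0304,0.25,1.5 -> cm [-0.33 -0.4  -0.  ] rot [ 0.004 -0.006  0.002]
0.577,-0.0304,0.11,1.5 -> cm [-0.41 -0.45 14.  ] rot [ 0.004 -0.006  0.002]
[314.15565162 256.2891096 ] [343.44128238 274.25190003] [291.56326175 181.71972187]
```

View pics/w1.png

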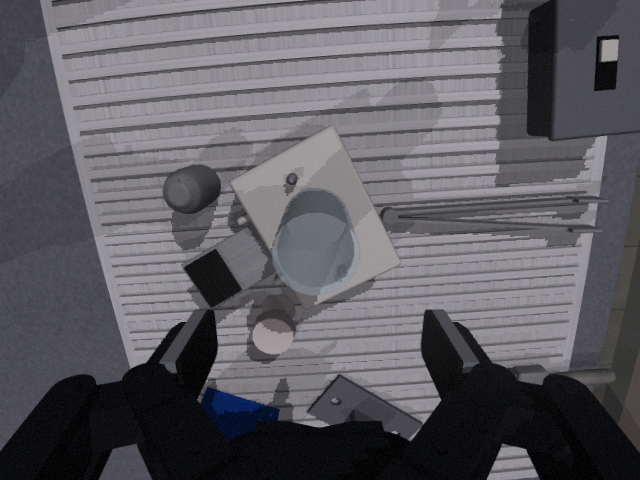

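Call:
step_arm(deltas=[{"x": -0.4, "y": -0.4, "z": 3, "wx": 0, "wy": 0, "wz": 0, "fingers": 100}, {"x": -0.4, "y": -0.4, "z": 6, "wx": 0, "wy": 0, "wz": 0, "fingers": 100}, {"x": -0.4, "y": -0.4, "z": 8, "wx": 0, "wy": 0, "wz": 0, "fingers": 100}, {"x": -0.4, "y": -0.4, "z": 8, "wx": 0, "wy": 0, "wz": 0, "fingers": 100}])

```text
t: 2.25
eef_pos: [0.5698, -0.0409, 0.1672]
tcp_rot: [-0.002, 0.735, 0.679, -0.004]
wrist_force: [-0.6, 0.4, 0.8]
gripper_width: 0.085
grip_force: 0.0
```

```bash
python3 go.py 0.577,-0.0304,0.11,1.5
```

```text
t 2.25 p [ 0.5698 -0.0409  0.1672] psi 1.492 tilt [-0.0076 -0.0027] F [-0.6  0.4  0.8] w 0.0850 grip 0.0 q [ 0.25  0.73 -0.45  1.78  0.45  0.74 -0.52]
0.577,-0.0304,0.11,1.5 -> cm [1.13 0.68 5.71] rot [-0.007  0.003 -0.008]
```

Call:
step_arm(deltas=[{"x": 0, "y": 0, "z": 0, "wx": 0, "wy": 0, "wz": 0, "fingers": 100}, {"x": 0, "y": 0, "z": 0, "wx": 0, "wy": 0, "wz": 0, "fingers": 100}])

```text
t: 2.45
eef_pos: [0.5736, -0.0379, 0.1715]
tcp_rot: [0.001, 0.734, 0.679, 0.001]
wrist_force: [0.1, 0.5, 0.4]
gripper_width: 0.0855
grip_force: 0.0
```

```bash
python3 go.py 0.577,-0.0304,0.11,1.5
```

```text
t 2.45 p [ 0.5736 -0.0379  0.1715] psi 1.494 tilt [ 0.0021 -0.0005] F [0.1 0.5 0.4] w 0.0855 grip 0.0 q [ 0.25  0.73 -0.45  1.77  0.45  0.74 -0.52]
0.577,-0.0304,0.11,1.5 -> cm [0.78 0.26 6.15] rot [ 0.002  0.    -0.006]
```

```bash
sed -i "s/^s=observe.*/L=[observe()]\nfor _ in range(4): grab_frame('wrist'); L.append(observe())\nprint(*[np.round(l['eef_pos'],4) for l in L])\ns=dict(L[-1]); w=np.mean([np.array(l['tcp_rot'])*np.sign(l['tcp_rot'][1]) for l in L[1:]],axis=0); R=Ro.from_quat([*w[1:],w[0]]); p=np.mean([l['eef_pos'] for l in L[1:]],axis=0)/" go.py; python3 go.py 0.577,-0.0304,0.11,1.5
```

```text
[ 0.5736 -0.0379  0.1715] [ 0.5737 -0.0375  0.1716] [ 0.5737 -0.0373  0.1716] [ 0.5736 -0.0371  0.1714] [ 0.5735 -0.0369  0.1712]
t 2.65 p [ 0.5736 -0.0372  0.1715] psi 1.495 tilt [ 0.0022 -0.0003] F [-0.9 -0.4 -0.2] w 0.0853 grip 0.0 q [ 0.25  0.73 -0.45  1.77  0.45  0.74 -0.52]
0.577,-0.0304,0.11,1.5 -> cm [0.7  0.27 6.15] rot [ 0.002  0.    -0.005]
```

Call:
step_arm(deltas=[{"x": 0.7, "y": 0.3, "z": 0, "wx": 0, "wy": 0, "wz": 0, "fingers": 100}, {"x": 0.7, "y": 0.3, "z": 1.5, "wx": 0, "wy": 0, "wz": 0, "fingers": 100}, {"x": 0.7, "y": 0.3, "z": 3, "wx": 0, "wy": 0, "wz": 0, "fingers": 100}, {"x": 0.7, "y": 0.3, "z": 4.5, "wx": 0, "wy": 0, "wz": 0, "fingers": 100}, {"x": 0.7, "y": 0.3, "z": 6.1, "wx": 0, "wy": 0, "wz": 0, "fingers": 100}, {"x": 0.7, "y": 0.3, "z": 6.1, "wx": 0, "wy": 0, "wz": 0, "fingers": 100}, {"x": 0.7, "y": 0.3, "z": 6.1, "wx": 0, "wy": 0, "wz": 0, "fingers": 100}])

```text
t: 3.35
eef_pos: [0.5768, -0.0293, 0.1096]
tcp_rot: [-0.0, 0.733, 0.68, 0.0]
wrist_force: [0.4, -0.8, -0.5]
gripper_width: 0.0853
grip_force: 0.0
```

```bash
python3 go.py 0.577,-0.0304,0.11,1.5
```

```text
[ 0.5768 -0.0293  0.1096] [ 0.5771 -0.0294  0.11  ] [ 0.5772 -0.0295  0.1102] [ 0.5772 -0.0297  0.1103] [ 0.5771 -0.0298  0.1102]
t 3.55 p [ 0.5772 -0.0296  0.1102] psi 1.496 tilt [0.0016 0.0002] F [-0.3  0.5  0.4] w 0.0855 grip 0.0 q [ 0.2   0.82 -0.4   1.81  0.51  0.62 -0.58]
0.577,-0.0304,0.11,1.5 -> cm [-0.08 -0.01  0.02] rot [ 0.002 -0.    -0.004]
```

Call:
step_arm(deltas=[{"x": 0, "y": 0, "z": 0, "wx": 0, "wy": 0, "wz": 0, "fingers": 76}, {"x": 0, "y": 0, "z": 0, "wx": 0, "wy": 0, "wz": 0, "fingers": 70}, {"x": 0, "y": 0, "z": 0, "wx": 0, "wy": 0, "wz": 0, "fingers": 60}, {"x": 0, "y": 0, "z": 0, "wx": 0, "wy": 0, "wz": 0, "fingers": 50}, {"x": 0, "y": 0, "z": 0, "wx": 0, "wy": 0, "wz": 0, "fingers": 50}, {"x": 0, "y": 0, "z": 0, "wx": 0, "wy": 0, "wz": 0, "fingers": 50}, {"x": 0, "y": 0, "z": 0, "wx": 0, "wy": 0, "wz": 0, "fingers": 50}, {"x": 0, "y": 0, "z": 0, "wx": 0, "wy": 0, "wz": 0, "fingers": 50}], squeeze=40)

```text
t: 4.35
eef_pos: [0.5771, -0.03, 0.1102]
tcp_rot: [0.001, 0.733, 0.68, 0.0]
wrist_force: [-0.3, -0.2, 5.4]
gripper_width: 0.0605
grip_force: 42.8
```

```bash
python3 go.py 0.577,-0.0304,0.20,1.5
```

```text
[ 0.5771 -0.03    0.1102] [ 0.5771 -0.03    0.1102] [ 0.577  -0.03    0.1102] [ 0.5771 -0.03    0.1102] [ 0.5771 -0.03    0.1102]
t 4.55 p [ 0.5771 -0.03    0.1102] psi 1.496 tilt [ 0.0016 -0.0003] F [0.2 0.1 5.1] w 0.0608 grip 42.8 q [ 0.2   0.82 -0.4   1.81  0.51  0.62 -0.58]
0.577,-0.0304,0.20,1.5 -> cm [-0.04  0.01 -8.98] rot [ 0.002  0.    -0.004]
```

Call:
step_arm(deltas=[{"x": 0, "y": 0, "z": -1, "wx": 0, "wy": 0, "wz": 0, "fingers": 50}, {"x": 0, "y": 0, "z": -3, "wx": 0, "wy": 0, "wz": 0, "fingers": 50}, {"x": 0, "y": 0, "z": -5, "wx": 0, "wy": 0, "wz": 0, "fingers": 50}, {"x": 1.7, "y": -0.9, "z": -6, "wx": 0, "wy": 0, "wz": 0, "fingers": 50}, {"x": 4.3, "y": -2.2, "z": -6.3, "wx": 0, "wy": 0, "wz": 0, "fingers": 50}, {"x": 7.3, "y": -3.7, "z": -6.3, "wx": 0, "wy": 0, "wz": 0, "fingers": 50}, {"x": 10.3, "y": -5.2, "z": -6.3, "wx": 0, "wy": 0, "wz": 0, "fingers": 50}, {"x": 13.3, "y": -6.8, "z": -6.3, "wx": 0, "wy": 0, "wz": 0, "fingers": 50}])

```text
t: 5.35
eef_pos: [0.5171, 0.1098, 0.1725]
tcp_rot: [-0.0, 0.733, 0.68, -0.0]
wrist_force: [0.8, 0.2, -1.2]
gripper_width: 0.0604
grip_force: 43.8
```

Call:
step_arm(deltas=[{"x": 3, "y": -1.5, "z": 0, "wx": 0, "wy": 0, "wz": 0, "fingers": 50}, {"x": 6, "y": -3, "z": 0, "wx": 0, "wy": 0, "wz": 0, "fingers": 50}, {"x": 9, "y": -4.5, "z": 0, "wx": 0, "wy": 0, "wz": 0, "fingers": 50}, {"x": 12, "y": -6, "z": 0, "wx": 0, "wy": 0, "wz": 0, "fingers": 50}, {"x": 15, "y": -7.6, "z": 0, "wx": 0, "wy": 0, "wz": 0, "fingers": 50}, {"x": 18, "y": -9.2, "z": 0, "wx": 0, "wy": 0, "wz": 0, "fingers": 50}, {"x": 20, "y": -10.2, "z": 0, "wx": 0, "wy": 0, "wz": 0, "fingers": 50}, {"x": 20.8, "y": -10.7, "z": 0, "wx": 0, "wy": 0, "wz": 0, "fingers": 50}])

```text
t: 6.15
eef_pos: [0.4248, 0.3268, 0.1726]
tcp_rot: [-0.001, 0.731, 0.682, 0.0]
wrist_force: [-0.1, -0.0, -0.5]
gripper_width: 0.0605
grip_force: 43.8
```

```bash
python3 go.py 0.4282,0.3241,0.17,1.5 0.4282,0.3241,0.062,1.5; python3 - <<'E'
from h import *
c=camera_info('wrist'); f=grab_frame('wrist'); cv2.imwrite('pics/w2.png',f[:,:,::-1]); print(proj('wrist',[.4282,.3241,.026],c))
E
```

```text
[0.4248 0.3268 0.1726] [0.4247 0.3268 0.1725] [0.4259 0.3245 0.1724] [0.427  0.3226 0.1722] [0.4277 0.3215 0.1721]
t 6.35 p [0.4263 0.3238 0.1723] psi 1.498 tilt [-0.0006 -0.0002] F [ 0.1 -0.9 -2.5] w 0.0606 grip 43.8 q [-0.5   0.68 -0.38  1.89  0.39  0.65 -1.2 ]
0.4282,0.3241,0.17,1.5 -> cm [0.04 0.19 0.23] rot [-0.001  0.    -0.002]
0.4282,0.3241,0.062,1.5 -> cm [ 0.04  0.19 11.03] rot [-0.001  0.    -0.002]
[320.61014394 223.42642453]
```

View pics/w2.png

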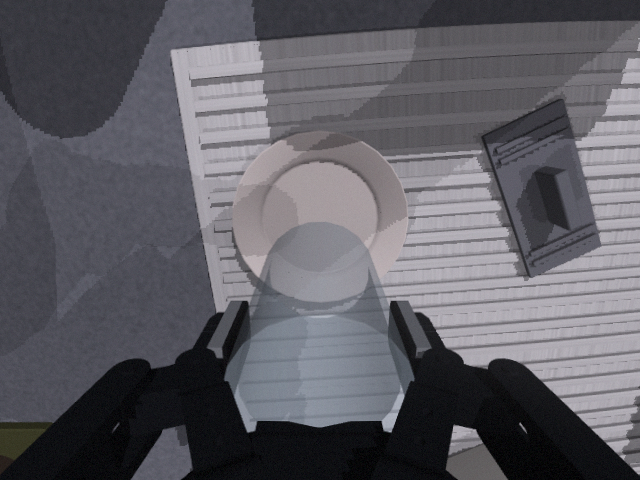

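Call:
step_arm(deltas=[{"x": 0.2, "y": 0, "z": 1, "wx": 0, "wy": 0, "wz": 0, "fingers": 50}, {"x": 0.4, "y": 0, "z": 3, "wx": 0, "wy": 0, "wz": 0, "fingers": 50}, {"x": 0.4, "y": 0, "z": 5, "wx": 0, "wy": 0, "wz": 0, "fingers": 50}, {"x": 0.4, "y": 0, "z": 7, "wx": 0, "wy": 0, "wz": 0, "fingers": 50}, {"x": 0.4, "y": 0, "z": 9, "wx": 0, "wy": 0, "wz": 0, "fingers": 50}, {"x": 0.4, "y": 0, "z": 10, "wx": 0, "wy": 0, "wz": 0, "fingers": 50}, {"x": 0.4, "y": 0, "z": 10.5, "wx": 0, "wy": 0, "wz": 0, "fingers": 50}, {"x": 0.4, "y": 0, "z": 10.6, "wx": 0, "wy": 0, "wz": 0, "fingers": 50}])

```text
t: 7.2
eef_pos: [0.4279, 0.3268, 0.0659]
tcp_rot: [0.0, 0.733, 0.68, -0.0]
wrist_force: [0.3, -0.9, -1.7]
gripper_width: 0.0605
grip_force: 43.8
```

```bash
python3 go.py 0.4282,0.3251,0.0602,1.5
```

```text
[0.4279 0.3268 0.0659] [0.428  0.3271 0.0663] [0.4282 0.3274 0.0667] [0.4282 0.3275 0.0669] [0.4282 0.3275 0.067 ]
t 7.40 p [0.4282 0.3274 0.0667] psi 1.496 tilt [0.0008 0.0006] F [ 1.9  0.4 -1.6] w 0.0603 grip 43.8 q [-0.58  0.84 -0.26  1.95  0.5   0.41 -1.29]
0.4282,0.3251,0.0602,1.5 -> cm [-0.23  0.02  0.65] rot [ 0.001 -0.001 -0.004]
```

Call:
step_arm(deltas=[{"x": -0.2, "y": 0, "z": 0.2, "wx": 0, "wy": 0, "wz": 0, "fingers": 50}, {"x": -0.2, "y": 0, "z": 0.4, "wx": 0, "wy": 0, "wz": 0, "fingers": 50}, {"x": -0.2, "y": 0, "z": 0.6, "wx": 0, "wy": 0, "wz": 0, "fingers": 50}, {"x": -0.2, "y": 0, "z": 0.7, "wx": 0, "wy": 0, "wz": 0, "fingers": 50}, {"x": -0.2, "y": 0, "z": 0.7, "wx": 0, "wy": 0, "wz": 0, "fingers": 50}])

```text
t: 7.9
eef_pos: [0.4277, 0.3251, 0.0602]
tcp_rot: [0.0, 0.733, 0.68, 0.0]
wrist_force: [-0.9, -1.9, 8.3]
gripper_width: 0.0607
grip_force: 44.6
```

Call:
step_arm(deltas=[{"x": 0, "y": 0, "z": 0, "wx": 0, "wy": 0, "wz": 0, "fingers": 74}, {"x": 0, "y": 0, "z": 0, "wx": 0, "wy": 0, "wz": 0, "fingers": 85}, {"x": 0, "y": 0, "z": 0, "wx": 0, "wy": 0, "wz": 0, "fingers": 100}, {"x": 0, "y": 0, "z": 0, "wx": 0, "wy": 0, "wz": 0, "fingers": 100}, {"x": 0, "y": 0, "z": 0, "wx": 0, "wy": 0, "wz": 0, "fingers": 100}])

```text
t: 8.4
eef_pos: [0.4276, 0.3252, 0.0592]
tcp_rot: [0.0, 0.733, 0.68, -0.0]
wrist_force: [-0.9, 1.1, -0.1]
gripper_width: 0.0852
grip_force: 0.0
```

Call:
step_arm(deltas=[{"x": 0, "y": 0, "z": -2, "wx": 0, "wy": 0, "wz": 0, "fingers": 100}, {"x": 0, "y": 0, "z": -5, "wx": 0, "wy": 0, "wz": 0, "fingers": 100}, {"x": 0, "y": 0, "z": -9, "wx": 0, "wy": 0, "wz": 0, "fingers": 100}, {"x": 0, "y": 0, "z": -14, "wx": 0, "wy": 0, "wz": 0, "fingers": 100}, {"x": 0, "y": 0, "z": -19, "wx": 0, "wy": 0, "wz": 0, "fingers": 100}, {"x": 0, "y": 0, "z": -19, "wx": 0, "wy": 0, "wz": 0, "fingers": 100}])

```text
t: 9.0
eef_pos: [0.4303, 0.3285, 0.2557]
tcp_rot: [-0.0, 0.733, 0.68, 0.007]
wrist_force: [0.9, 0.7, -0.3]
gripper_width: 0.0857
grip_force: 0.0
```

```bash
python3 go.py 0.6255,-0.3188,0.25,2.447; python3 - <<'E'
from h import *
f=grab_frame('top')[:,:,::-1]; cv2.imwrite('pics/t2.png',f); c=camera_info('top')
cv2.imwrite('pics/t2c.png',np.hstack([cv2.resize(f[270:360,120:210],None,fx=4,fy=4),cv2.resize(f[180:270,450:540],None,fx=4,fy=4)]))
print((proj('top',[.4282,.325,.115],c)-[120,270])*4,(proj('top',[.4282,.325,.015],c)-[120,270])*4)
E
```

```text
[0.4303 0.3285 0.2557] [0.4291 0.3268 0.2527] [0.4281 0.3254 0.2505] [0.4274 0.3246 0.2491] [0.4271 0.3243 0.2483]
t 9.20 p [0.4279 0.3252 0.2501] psi 1.495 tilt [0.0016 0.0009] F [-0.5 -1.  -0.6] w 0.0853 grip 0.0 q [-0.46  0.58 -0.45  1.8   0.32  0.84 -1.14]
0.6255,-0.3188,0.25,2.447 -> cm [-6.274e+01  2.454e+01 -2.000e-02] rot [ 0.002 -0.    -0.952]
[103.8540867  173.30850391] [169.2595944 173.7245712]
```

View pics/t2c.png

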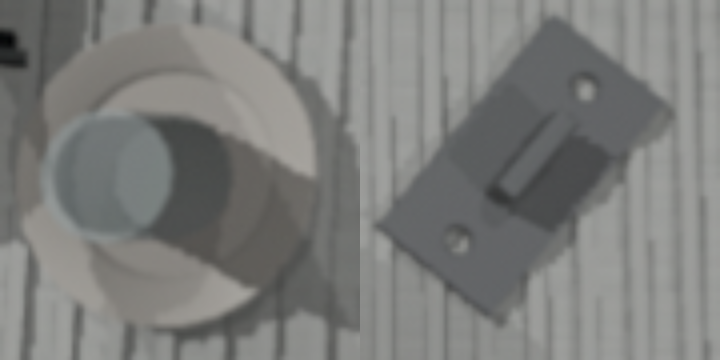

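Call:
step_arm(deltas=[{"x": -3, "y": 1, "z": 0, "wx": 0, "wy": 0, "wz": -0.05, "fingers": 100}, {"x": -7, "y": 2.7, "z": 0, "wx": 0, "wy": 0, "wz": -0.11, "fingers": 100}, {"x": -11.5, "y": 4.5, "z": 0, "wx": 0, "wy": 0, "wz": -0.18, "fingers": 100}, {"x": -16, "y": 6.2, "z": 0, "wx": 0, "wy": 0, "wz": -0.25, "fingers": 100}, {"x": -20.5, "y": 8, "z": 0, "wx": 0, "wy": 0, "wz": -0.32, "fingers": 100}, {"x": -25, "y": 9.8, "z": 0, "wx": 0, "wy": 0, "wz": -0.39, "fingers": 100}, {"x": -29.5, "y": 11.5, "z": 0, "wx": 0, "wy": 0, "wz": -0.46, "fingers": 100}, {"x": -33, "y": 12.9, "z": 0, "wx": 0, "wy": 0, "wz": -0.5, "fingers": 100}])

```text
t: 10.05
eef_pos: [0.531, -0.0173, 0.2475]
tcp_rot: [-0.001, 0.542, 0.84, -0.001]
wrist_force: [0.7, -0.3, -0.3]
gripper_width: 0.0855
grip_force: 0.0
```

```bash
python3 go.py 0.6255,-0.3188,0.25,2.447
```

```text
[ 0.531  -0.0173  0.2475] [ 0.5327 -0.0252  0.2468] [ 0.5317 -0.0214  0.2468] [ 0.5311 -0.0172  0.2473] [ 0.5308 -0.0144  0.2478]
t 10.25 p [ 0.5315 -0.0196  0.2472] psi 1.989 tilt [-0.0035 -0.0028] F [0.  1.3 0.4] w 0.0853 grip 0.0 q [ 0.32  0.6  -0.62  1.81  0.44  0.87 -0.09]
0.6255,-0.3188,0.25,2.447 -> cm [-31.16  -3.56  -0.23] rot [-0.004  0.    -0.458]
```

Call:
step_arm(deltas=[{"x": -4, "y": -0.4, "z": 0, "wx": 0, "wy": 0, "wz": -0.06, "fingers": 100}, {"x": -9, "y": -1, "z": 0, "wx": 0, "wy": 0, "wz": -0.13, "fingers": 100}, {"x": -13.5, "y": -1.6, "z": 0, "wx": 0, "wy": 0, "wz": -0.2, "fingers": 100}, {"x": -18, "y": -2.2, "z": 0, "wx": 0, "wy": 0, "wz": -0.27, "fingers": 100}, {"x": -22.5, "y": -2.7, "z": 0, "wx": 0, "wy": 0, "wz": -0.34, "fingers": 100}, {"x": -27, "y": -3.3, "z": 0, "wx": 0, "wy": 0, "wz": -0.4, "fingers": 100}, {"x": -30, "y": -3.7, "z": 0, "wx": 0, "wy": 0, "wz": -0.45, "fingers": 100}, {"x": -31.7, "y": -3.8, "z": 0, "wx": 0, "wy": 0, "wz": -0.46, "fingers": 100}])

```text
t: 11.05
eef_pos: [0.6279, -0.3194, 0.2477]
tcp_rot: [-0.001, 0.336, 0.942, -0.0]
wrist_force: [-0.3, 0.7, -1.4]
gripper_width: 0.0853
grip_force: 0.0
```

Call:
step_arm(deltas=[{"x": 0, "y": 0, "z": 2, "wx": 0, "wy": 0, "wz": 0, "fingers": 100}, {"x": 0, "y": 0, "z": 5, "wx": 0, "wy": 0, "wz": 0, "fingers": 75}, {"x": 0, "y": 0, "z": 8, "wx": 0, "wy": 0, "wz": 0, "fingers": 60}, {"x": 0, "y": 0, "z": 9.5, "wx": 0, "wy": 0, "wz": 0, "fingers": 50}, {"x": 0, "y": 0, "z": 10, "wx": 0, "wy": 0, "wz": 0, "fingers": 50}, {"x": 0, "y": 0, "z": 10, "wx": 0, "wy": 0, "wz": 0, "fingers": 50}])

```text
t: 11.65
eef_pos: [0.6281, -0.3169, 0.1492]
tcp_rot: [-0.0, 0.336, 0.942, 0.0]
wrist_force: [-0.9, -0.6, -0.1]
gripper_width: 0.0425
grip_force: 0.0
```

```bash
python3 go.py 0.6255,-0.3188,0.15,2.447; python3 - <<'E'
from h import *
c=camera_info('wrist'); f=grab_frame('wrist'); cv2.imwrite('pics/w3.png',f[:,:,::-1]); print(proj('wrist',[.587,-.2867,.016],c),proj('wrist',[.6639,-.3508,.016],c),proj('wrist',[.6255,-.3188,.046],c))
E
```

```text
[ 0.6281 -0.3169  0.1492] [ 0.6286 -0.3173  0.1502] [ 0.6289 -0.3177  0.1508] [ 0.6289 -0.3179  0.151 ] [ 0.6287 -0.3181  0.151 ]
t 11.85 p [ 0.6288 -0.3177  0.1508] psi 2.456 tilt [ 0.0024 -0.0005] F [ 0.4  0.1 -0. ] w 0.0427 grip 0.0 q [ 0.72  0.96 -0.69  1.35  0.64  1.05  0.81]
0.6255,-0.3188,0.15,2.447 -> cm [ 0.18 -0.29  0.08] rot [0.001 0.002 0.009]
[316.43248197 165.48267602] [315.67441163 285.32975636] [315.6854367  239.88862891]
```

View pics/w3.png

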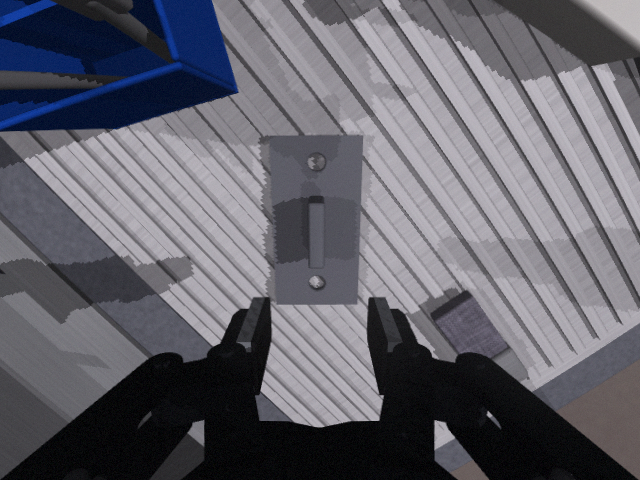

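```bash
python3 - <<'E'
from h import *
c=camera_info('wrist'); P=lambda u,v,z:onz('wrist',u,v,z,c)
k=P(237,93,.125); h1=P(317,161,.016);h2=P(317,282.5,.016)
ps=2.447;X=np.array([np.cos(ps),np.sin(ps)]);Y=np.array([np.sin(ps),-np.cos(ps)])
m=((h1+h2)/2)[:2]; d=(h1-h2)[:2]
print('caddy corner in tool frame',[(k[:2]-[.6255,-.3188])@v for v in (X,Y)],'holes',h1,h2,m,np.linalg.norm(d),np.arctan2(d[1],d[0])-np.pi/2)
E
```

```text
caddy corner in tool frame [np.float64(0.09294387020768939), np.float64(-0.03477159820083869)] holes [ 0.58440006 -0.28431528  0.016     ] [ 0.66225111 -0.34831355  0.016     ] [ 0.62332559 -0.31631441] 0.10077978494674122 0.8827478290241482
```

Call:
step_arm(deltas=[{"x": 0.35, "y": -0.25, "z": 1, "wx": 0, "wy": 0, "wz": 0.006, "fingers": 50}, {"x": 0.35, "y": -0.25, "z": 3.5, "wx": 0, "wy": 0, "wz": 0.006, "fingers": 50}, {"x": 0.35, "y": -0.25, "z": 6.5, "wx": 0, "wy": 0, "wz": 0.006, "fingers": 50}, {"x": 0.35, "y": -0.25, "z": 9, "wx": 0, "wy": 0, "wz": 0.006, "fingers": 50}, {"x": 0.35, "y": -0.25, "z": 11, "wx": 0, "wy": 0, "wz": 0.006, "fingers": 50}, {"x": 0.35, "y": -0.25, "z": 12, "wx": 0, "wy": 0, "wz": 0.006, "fingers": 50}, {"x": 0.35, "y": -0.25, "z": 12.5, "wx": 0, "wy": 0, "wz": 0.006, "fingers": 50}, {"x": 0.35, "y": -0.25, "z": 12.5, "wx": 0, "wy": 0, "wz": 0.006, "fingers": 50}])

```text
t: 12.7
eef_pos: [0.6235, -0.3177, 0.0243]
tcp_rot: [0.0, 0.339, 0.941, 0.0]
wrist_force: [-0.4, -0.8, -0.1]
gripper_width: 0.0426
grip_force: 0.0
```

```bash
python3 go.py 0.6245,-0.3175,0.0215,2.45
```

```text
[ 0.6235 -0.3177  0.0243] [ 0.624  -0.3179  0.025 ] [ 0.6243 -0.3179  0.0255] [ 0.6243 -0.318   0.0256] [ 0.6243 -0.318   0.0256]
t 12.90 p [ 0.6242 -0.3179  0.0254] psi 2.450 tilt [ 0.0019 -0.0006] F [-0.3 -0.2 -0.3] w 0.0426 grip 0.0 q [ 0.69  1.11 -0.61  1.42  0.75  0.85  0.72]
0.6245,-0.3175,0.0215,2.45 -> cm [0.01 0.05 0.39] rot [ 0.001  0.002 -0.   ]
```

Call:
step_arm(deltas=[{"x": 0, "y": 0, "z": 0.4, "wx": 0, "wy": 0, "wz": 0, "fingers": 50}, {"x": 0, "y": 0, "z": 0.4, "wx": 0, "wy": 0, "wz": 0, "fingers": 30}, {"x": 0, "y": 0, "z": 0.4, "wx": 0, "wy": 0, "wz": 0, "fingers": 18}, {"x": 0, "y": 0, "z": 0.4, "wx": 0, "wy": 0, "wz": 0, "fingers": 10}, {"x": 0, "y": 0, "z": 0.4, "wx": 0, "wy": 0, "wz": 0, "fingers": 0}, {"x": 0, "y": 0, "z": 0.4, "wx": 0, "wy": 0, "wz": 0, "fingers": 0}, {"x": 0, "y": 0, "z": 0.4, "wx": 0, "wy": 0, "wz": 0, "fingers": 0}], squeeze=50)

```text
t: 13.6
eef_pos: [0.6235, -0.3178, 0.0204]
tcp_rot: [0.0, 0.339, 0.941, 0.0]
wrist_force: [0.1, -0.1, 1.9]
gripper_width: 0.0113
grip_force: 50.4
```

Call:
step_arm(deltas=[{"x": 0, "y": 0, "z": -1, "wx": 0, "wy": 0, "wz": 0, "fingers": 0}, {"x": 0, "y": 0, "z": -3, "wx": 0, "wy": 0, "wz": 0, "fingers": 0}, {"x": 0, "y": 0, "z": -6, "wx": 0, "wy": 0, "wz": 0, "fingers": 0}, {"x": 0, "y": 0, "z": -9, "wx": 0, "wy": 0, "wz": 0, "fingers": 0}, {"x": 0, "y": 0, "z": -12, "wx": 0, "wy": 0, "wz": 0, "fingers": 0}, {"x": 0, "y": 0, "z": -13.5, "wx": 0, "wy": 0, "wz": 0, "fingers": 0}, {"x": 0, "y": 0, "z": -14, "wx": 0, "wy": 0, "wz": 0, "fingers": 0}, {"x": 0, "y": 0, "z": -14, "wx": 0, "wy": 0, "wz": 0, "fingers": 0}])

```text
t: 14.4
eef_pos: [0.6233, -0.3179, 0.1608]
tcp_rot: [0.0, 0.339, 0.941, -0.0]
wrist_force: [-0.4, 0.1, -1.9]
gripper_width: 0.0111
grip_force: 50.2
```

```bash
python3 go.py 0.5797,-0.0359,0.15,1.997
```

```text
[ 0.6233 -0.3179  0.1608] [ 0.6226 -0.3178  0.1595] [ 0.6223 -0.3177  0.1588] [ 0.6222 -0.3176  0.1585] [ 0.6223 -0.3176  0.1586]
t 14.60 p [ 0.6224 -0.3177  0.1589] psi 2.450 tilt [-0.0025  0.0005] F [-0.1 -0.  -1.2] w 0.0108 grip 50.2 q [ 0.72  0.95 -0.69  1.36  0.63  1.06  0.81]
0.5797,-0.0359,0.15,1.997 -> cm [21.25 18.98  0.91] rot [-0.002 -0.002  0.453]
```

Call:
step_arm(deltas=[{"x": 1.5, "y": 1.3, "z": 0, "wx": 0, "wy": 0, "wz": 0.03, "fingers": 0}, {"x": 4.5, "y": 4, "z": 0, "wx": 0, "wy": 0, "wz": 0.09, "fingers": 0}, {"x": 8, "y": 7.1, "z": 0, "wx": 0, "wy": 0, "wz": 0.17, "fingers": 0}, {"x": 11.5, "y": 10.2, "z": 0, "wx": 0, "wy": 0, "wz": 0.25, "fingers": 0}, {"x": 15, "y": 13.4, "z": 0, "wx": 0, "wy": 0, "wz": 0.33, "fingers": 0}, {"x": 18.5, "y": 16.5, "z": 0, "wx": 0, "wy": 0, "wz": 0.4, "fingers": 0}, {"x": 20.7, "y": 18.4, "z": 0, "wx": 0, "wy": 0, "wz": 0.44, "fingers": 0}, {"x": 21.3, "y": 19, "z": 0, "wx": 0, "wy": 0, "wz": 0.453, "fingers": 0}])

```text
t: 15.4
eef_pos: [0.5794, -0.03, 0.16]
tcp_rot: [-0.001, 0.539, 0.842, 0.001]
wrist_force: [1.0, -0.1, -0.8]
gripper_width: 0.0112
grip_force: 50.1
```

```bash
python3 go.py 0.5797,-0.0359,0.15,1.997; python3 - <<'E'
from h import *
c=camera_info('wrist'); f=grab_frame('wrist'); cv2.imwrite('pics/w4.png',f[:,:,::-1]); np.savez('w4.npz',**c)
for z in (.156,): 
  for s in (1,-1): print(proj('wrist',[.5797-.413*.05*s,-.0359+.911*.05*s,z],c), proj('wrist',[.5797-.413*.05*s,-.0359+.911*.05*s,.079],c))
E
```

```text
[ 0.5794 -0.03    0.16  ] [ 0.5798 -0.0309  0.16  ] [ 0.5802 -0.034   0.1599] [ 0.5804 -0.0364  0.1597] [ 0.5806 -0.0378  0.1597]
t 15.60 p [ 0.5803 -0.0348  0.1598] psi 1.999 tilt [-0.0009 -0.0001] F [-0.3 -0.1  0. ] w 0.0111 grip 50.1 q [ 0.29  0.77 -0.54  1.76  0.54  0.77 -0.1 ]
0.5797,-0.0359,0.15,1.997 -> cm [-0.08 -0.1   0.98] rot [-0.001 -0.     0.002]
[320.45218538 198.12244467] [320.26543756 174.47971699]
[320.50019224 394.21870099] [320.33304836 317.56424886]
```

View pics/w4.png

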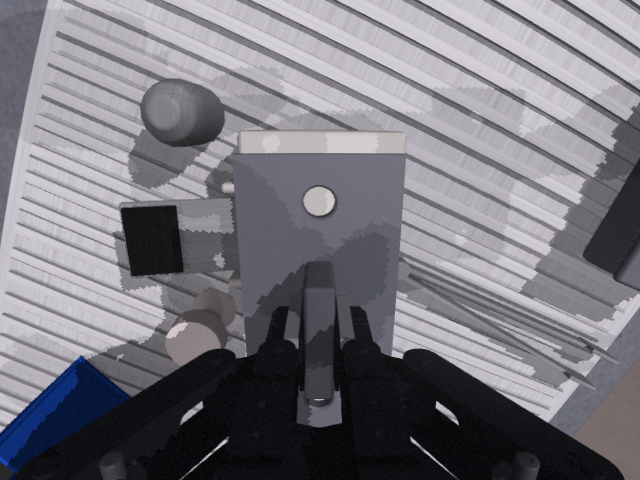

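Call:
step_arm(deltas=[{"x": 0.2, "y": 0, "z": 1, "wx": 0, "wy": 0, "wz": 0, "fingers": 0}, {"x": 0.5, "y": 0, "z": 2.5, "wx": 0, "wy": 0, "wz": 0, "fingers": 0}, {"x": 0.5, "y": 0, "z": 4, "wx": 0, "wy": 0, "wz": 0, "fingers": 0}, {"x": 0.5, "y": 0, "z": 5.5, "wx": 0, "wy": 0, "wz": 0, "fingers": 0}, {"x": 0.5, "y": 0, "z": 6, "wx": 0, "wy": 0, "wz": 0, "fingers": 0}, {"x": 0.5, "y": 0, "z": 6, "wx": 0, "wy": 0, "wz": 0, "fingers": 0}, {"x": 0.5, "y": 0, "z": 6, "wx": 0, "wy": 0, "wz": 0, "fingers": 0}])

```text
t: 16.35
eef_pos: [0.5787, -0.0314, 0.1005]
tcp_rot: [0.0, 0.542, 0.84, 0.0]
wrist_force: [-0.2, -1.4, -0.9]
gripper_width: 0.0111
grip_force: 50.1
```

```bash
python3 go.py 0.5797,-0.0359,0.09,1.997; python3 - <<'E'
from h import *
s=observe(); print(s['eef_pos'])
c=camera_info('wrist'); f=grab_frame('wrist')[:,:,::-1]
x0,y0=270,150
A=cv2.resize(f[y0:y0+100,x0:x0+100],None,fx=5,fy=5,interpolation=cv2.INTER_CUBIC); B=cv2.resize(f[360:460,x0:x0+100],None,fx=3,fy=3,interpolation=cv2.INTER_CUBIC)
B=np.pad(B,((0,200),(0,0),(0,0)))
cv2.imwrite('pics/w5.png',np.hstack([A,B]))
z=s['eef_pos'][2]-.0104+.006; print('tray top z',z)
for k in (1,-1): print([ (proj('wrist',[.5797-.413*.05*k,-.0359+.911*.05*k,zz],c)).round(1) for zz in (z,z-.006,.079,.065)])
E
```

```text
[ 0.5787 -0.0314  0.1005] [ 0.579  -0.0312  0.1008] [ 0.579  -0.0311  0.1009] [ 0.579  -0.0311  0.101 ] [ 0.5789 -0.031   0.1009]
t 16.55 p [ 0.579  -0.0311  0.1009] psi 1.996 tilt [0.0013 0.0001] F [-0.4  0.6 -1.4] w 0.0108 grip 50.1 q [ 0.25  0.85 -0.48  1.8   0.61  0.64 -0.17]
0.5797,-0.0359,0.09,1.997 -> cm [-0.47 -0.13  1.09] rot [ 0.001  0.    -0.001]
[ 0.57892496 -0.03102367  0.10092482]
tray top z 0.09652482182155525
[array([317.5, 213.6]), array([317.6, 210.5]), array([317.7, 205. ]), array([317.7, 199.3])]
[array([317.8, 403.8]), array([317.8, 395.6]), array([317.9, 381.2]), array([318. , 365.5])]
```

View pics/w5.png

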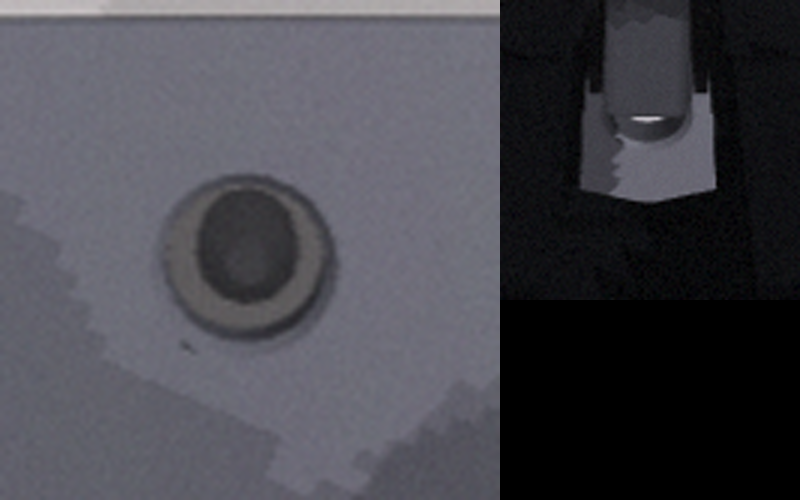

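Call:
step_arm(deltas=[{"x": -0.3, "y": 0, "z": 0, "wx": 0, "wy": 0, "wz": 0, "fingers": 0}, {"x": -0.5, "y": 0, "z": 0, "wx": 0, "wy": 0, "wz": 0, "fingers": 0}, {"x": -0.5, "y": 0, "z": 0, "wx": 0, "wy": 0, "wz": 0, "fingers": 0}, {"x": -0.5, "y": 0, "z": 0, "wx": 0, "wy": 0, "wz": 0, "fingers": 0}])

```text
t: 17.0
eef_pos: [0.5806, -0.0357, 0.1003]
tcp_rot: [0.0, 0.542, 0.841, 0.0]
wrist_force: [0.4, 0.7, -1.6]
gripper_width: 0.0112
grip_force: 50.1
```

```bash
python3 go.py 0.5795,-0.0354,0.085,1.997; python3 - <<'E'
from h import *
s=observe()
c=camera_info('wrist'); f=grab_frame('wrist')[:,:,::-1]
A=cv2.resize(f[150:250,270:370],None,fx=5,fy=5,interpolation=cv2.INTER_CUBIC)
cv2.imwrite('pics/w6.png',A)
z=s['eef_pos'][2]-.0044
print([ (proj('wrist',[.5797-.413*.05,-.0359+.911*.05,zz],c)).round(1) for zz in (z,z-.006,.074,.065)])
E
```

```text
[ 0.5806 -0.0357  0.1003] [ 0.5805 -0.0356  0.1003] [ 0.5805 -0.0355  0.1003] [ 0.5805 -0.0354  0.1003] [ 0.5805 -0.0354  0.1003]
t 17.20 p [ 0.5805 -0.0355  0.1003] psi 1.997 tilt [-0.  0.] F [-0.5 -0.4 -1.4] w 0.0110 grip 50.1 q [ 0.25  0.85 -0.48  1.8   0.61  0.65 -0.16]
0.5795,-0.0354,0.085,1.997 -> cm [ 0.05 -0.09  1.53] rot [-0. -0. -0.]
[array([318.5, 202.8]), array([318.5, 200. ]), array([318.6, 193.6]), array([318.6, 190.4])]
```

View pics/w6.png

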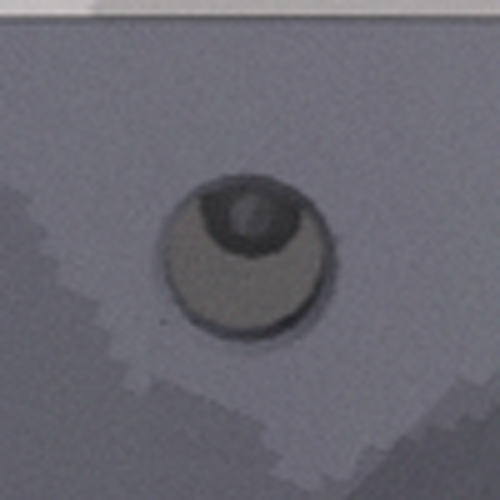

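Call:
step_arm(deltas=[{"x": 0, "y": 0.04, "z": 0.4, "wx": 0, "wy": 0, "wz": 0, "fingers": 0}, {"x": 0, "y": 0.04, "z": 0.8, "wx": 0, "wy": 0, "wz": 0, "fingers": 0}, {"x": 0, "y": 0.04, "z": 1.1, "wx": 0, "wy": 0, "wz": 0, "fingers": 0}, {"x": 0, "y": 0.04, "z": 1.4, "wx": 0, "wy": 0, "wz": 0, "fingers": 0}, {"x": 0, "y": 0.04, "z": 1.6, "wx": 0, "wy": 0, "wz": 0, "fingers": 0}, {"x": 0, "y": 0.04, "z": 1.7, "wx": 0, "wy": 0, "wz": 0, "fingers": 0}])

```text
t: 17.85
eef_pos: [0.5808, -0.0354, 0.083]
tcp_rot: [-0.0, 0.542, 0.841, -0.0]
wrist_force: [-0.4, -0.7, -1.2]
gripper_width: 0.0111
grip_force: 50.1
```

```bash
python3 go.py 0.5797,-0.0355,0.0754,1.997
```

```text
[ 0.5808 -0.0354  0.083 ] [ 0.5807 -0.0354  0.083 ] [ 0.5808 -0.0354  0.0831] [ 0.5809 -0.0354  0.0833] [ 0.581  -0.0354  0.0834]
t 18.05 p [ 0.5809 -0.0354  0.0832] psi 1.997 tilt [-0.0001 -0.0001] F [ 0.4 -0.4 -1.6] w 0.0114 grip 50.1 q [ 0.24  0.88 -0.46  1.8   0.63  0.61 -0.18]
0.5797,-0.0355,0.0754,1.997 -> cm [ 0.04 -0.11  0.78] rot [-0.  0. -0.]
```

Call:
step_arm(deltas=[{"x": 0, "y": 0, "z": 0.2, "wx": 0, "wy": 0, "wz": 0, "fingers": 0}, {"x": 0, "y": 0, "z": 0.4, "wx": 0, "wy": 0, "wz": 0, "fingers": 0}, {"x": 0, "y": 0, "z": 0.6, "wx": 0, "wy": 0, "wz": 0, "fingers": 0}, {"x": 0, "y": 0, "z": 0.7, "wx": 0, "wy": 0, "wz": 0, "fingers": 0}, {"x": 0, "y": 0, "z": 0.8, "wx": 0, "wy": 0, "wz": 0, "fingers": 0}, {"x": 0, "y": 0, "z": 0.8, "wx": 0, "wy": 0, "wz": 0, "fingers": 0}])

```text
t: 18.65
eef_pos: [0.5809, -0.0354, 0.0754]
tcp_rot: [0.0, 0.542, 0.841, -0.0]
wrist_force: [-0.3, 0.2, 1.5]
gripper_width: 0.011
grip_force: 50.3
```

```bash
python3 go.py 0.5797,-0.0355,0.0754,1.997
```

```text
[ 0.5809 -0.0354  0.0754] [ 0.5809 -0.0354  0.0754] [ 0.5809 -0.0354  0.0754] [ 0.5809 -0.0354  0.0754] [ 0.5809 -0.0354  0.0754]
t 18.85 p [ 0.5809 -0.0354  0.0754] psi 1.997 tilt [ 0.0001 -0.0001] F [-0.4 -0.8  1.3] w 0.0111 grip 50.4 q [ 0.24  0.89 -0.45  1.81  0.64  0.6  -0.18]
0.5797,-0.0355,0.0754,1.997 -> cm [ 0.04 -0.11 -0.  ] rot [ 0.  0. -0.]
```

Call:
step_arm(deltas=[{"x": 0, "y": 0, "z": 0.05, "wx": 0, "wy": 0, "wz": 0, "fingers": 0}, {"x": 0, "y": 0, "z": 0.05, "wx": 0, "wy": 0, "wz": 0, "fingers": 0}, {"x": 0, "y": 0, "z": 0.05, "wx": 0, "wy": 0, "wz": 0, "fingers": 20}, {"x": 0, "y": 0, "z": 0.05, "wx": 0, "wy": 0, "wz": 0, "fingers": 50}, {"x": 0, "y": 0, "z": 0.05, "wx": 0, "wy": 0, "wz": 0, "fingers": 50}, {"x": 0, "y": 0, "z": 0.05, "wx": 0, "wy": 0, "wz": 0, "fingers": 50}])

```text
t: 19.45
eef_pos: [0.5809, -0.0354, 0.0747]
tcp_rot: [-0.0, 0.542, 0.841, -0.0]
wrist_force: [-1.2, -0.4, 0.4]
gripper_width: 0.0428
grip_force: 0.0
```

Call:
step_arm(deltas=[{"x": 0, "y": 0, "z": -1, "wx": 0, "wy": 0, "wz": 0, "fingers": 50}, {"x": 0, "y": 0, "z": -3, "wx": 0, "wy": 0, "wz": 0, "fingers": 50}, {"x": 0, "y": 0, "z": -5, "wx": 0, "wy": 0, "wz": 0, "fingers": 50}, {"x": 0, "y": 0, "z": -7, "wx": 0, "wy": 0, "wz": 0, "fingers": 30}, {"x": 0, "y": 0, "z": -9, "wx": 0, "wy": 0, "wz": 0, "fingers": 0}, {"x": 0, "y": 0, "z": -9.5, "wx": 0, "wy": 0, "wz": 0, "fingers": 0}, {"x": 0, "y": 0, "z": -9.5, "wx": 0, "wy": 0, "wz": 0, "fingers": 0}, {"x": 0, "y": 0, "z": -9.5, "wx": 0, "wy": 0, "wz": 0, "fingers": 0}])

```text
t: 20.25
eef_pos: [0.5803, -0.0356, 0.1692]
tcp_rot: [-0.0, 0.542, 0.841, -0.0]
wrist_force: [0.1, 0.4, -0.7]
gripper_width: 0.0003
grip_force: 0.0
```

```bash
python3 - <<'E'
import numpy as np
# pad in world, dispenser at (.580,-.0357), yaw .426
for r in (.1177,.1205): print(.580-r*np.cos(.426), -.0357-r*np.sin(.426))
E
python3 go.py 0.4710,-0.0849,0.12,1.997; python3 - <<'E'
from h import *
f=grab_frame('wrist')[:,:,::-1]
cv2.imwrite('pics/w7.png',f)
c=camera_info('wrist'); print(proj('wrist',[.4728,-.0843,.0657],c),proj('wrist',[.5593,.0096,.079],c),proj('wrist',[.6006,-.0815,.079],c))
E
```

```text
0.47281932489385803 -0.08433736098712226
0.4702695722150373 -0.08549440950678192
[ 0.5803 -0.0356  0.1692] [ 0.5801 -0.0356  0.1689] [ 0.5801 -0.0356  0.1687] [ 0.5802 -0.0355  0.1688] [ 0.5803 -0.0354  0.1689]
t 20.45 p [ 0.5802 -0.0355  0.1688] psi 1.997 tilt [-0.0019 -0.0002] F [-0.8 -0.5  0.6] w 0.0001 grip 0.0 q [ 0.3   0.76 -0.55  1.75  0.53  0.79 -0.09]
0.4710,-0.0849,0.12,1.997 -> cm [ 1.000e-02 -1.198e+01  4.900e+00] rot [-0.002 -0.001 -0.   ]
[158.87422758 243.29125529] [319.2753627 176.5241079] [319.21616597 314.17981409]
```

View pics/w7.png

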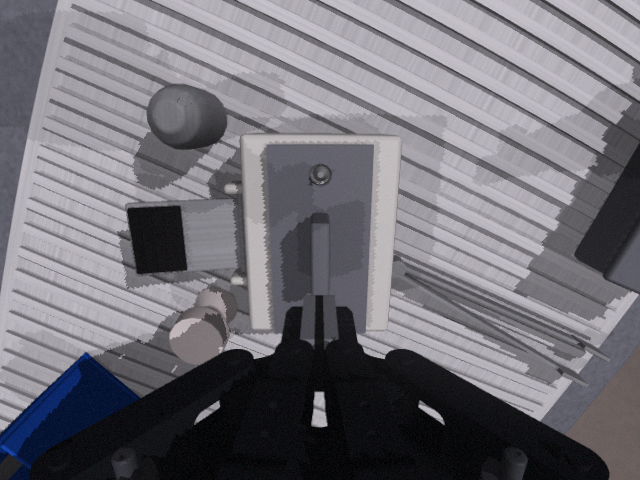

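Call:
step_arm(deltas=[{"x": 0, "y": -3, "z": 0, "wx": 0, "wy": 0, "wz": 0, "fingers": 0}, {"x": 0, "y": -6, "z": 0, "wx": 0, "wy": 0, "wz": 0, "fingers": 0}, {"x": 0, "y": -9, "z": 0, "wx": 0, "wy": 0, "wz": 0, "fingers": 0}, {"x": 0, "y": -11.5, "z": 2, "wx": 0, "wy": 0, "wz": 0, "fingers": 0}, {"x": 0, "y": -12, "z": 4, "wx": 0, "wy": 0, "wz": 0, "fingers": 0}, {"x": 0, "y": -12, "z": 6, "wx": 0, "wy": 0, "wz": 0, "fingers": 0}, {"x": 0, "y": -12, "z": 8, "wx": 0, "wy": 0, "wz": 0, "fingers": 0}, {"x": 0, "y": -12, "z": 8, "wx": 0, "wy": 0, "wz": 0, "fingers": 0}])

```text
t: 21.3
eef_pos: [0.4702, -0.0848, 0.0879]
tcp_rot: [-0.002, 0.541, 0.841, -0.001]
wrist_force: [-0.8, 0.0, 0.3]
gripper_width: -0.0001
grip_force: 0.0
```

```bash
python3 go.py 0.4713,-0.0848,0.0657,1.997 0.4713,-0.0848,0.0402,1.997
```

```text
[ 0.4702 -0.0848  0.0879] [ 0.4709 -0.0847  0.089 ] [ 0.4716 -0.0847  0.0898] [ 0.472  -0.0848  0.0902] [ 0.4722 -0.0848  0.0905]
t 21.50 p [ 0.4717 -0.0848  0.0899] psi 1.997 tilt [-0.0003  0.    ] F [ 0.1 -0.4  0. ] w 0.0001 grip 0.0 q [ 0.31  0.77 -0.37  2.11  0.74  0.39 -0.24]
0.4713,-0.0848,0.0657,1.997 -> cm [ 0.01 -0.03  2.42] rot [-0. -0.  0.]
0.4713,-0.0848,0.0402,1.997 -> cm [ 0.01 -0.03  4.97] rot [-0. -0.  0.]
```

Call:
step_arm(deltas=[{"x": 0, "y": 0, "z": 1, "wx": 0, "wy": 0, "wz": 0, "fingers": 0}, {"x": 0, "y": 0, "z": 2, "wx": 0, "wy": 0, "wz": 0, "fingers": 0}, {"x": 0, "y": 0, "z": 2.7, "wx": 0, "wy": 0, "wz": 0, "fingers": 0}, {"x": 0, "y": -0.1, "z": 3.4, "wx": 0, "wy": 0, "wz": 0, "fingers": 0}, {"x": 0, "y": -0.1, "z": 4, "wx": 0, "wy": 0, "wz": 0, "fingers": 0}, {"x": 0, "y": -0.1, "z": 4.5, "wx": 0, "wy": 0, "wz": 0, "fingers": 0}, {"x": 0, "y": -0.1, "z": 4.8, "wx": 0, "wy": 0, "wz": 0, "fingers": 0}, {"x": 0, "y": -0.1, "z": 4.9, "wx": 0, "wy": 0, "wz": 0, "fingers": 0}])

```text
t: 22.3
eef_pos: [0.4689, -0.0864, 0.0411]
tcp_rot: [-0.0, 0.542, 0.841, -0.002]
wrist_force: [-5.5, -1.2, 23.9]
gripper_width: -0.0001
grip_force: 12.2
```

Call:
step_arm(deltas=[{"x": 0, "y": 0, "z": 0.05, "wx": 0, "wy": 0, "wz": 0, "fingers": 0}, {"x": 0, "y": 0, "z": 0.05, "wx": 0, "wy": 0, "wz": 0, "fingers": 0}, {"x": 0, "y": 0, "z": 0.05, "wx": 0, "wy": 0, "wz": 0, "fingers": 0}, {"x": 0, "y": 0, "z": 0.05, "wx": 0, "wy": 0, "wz": 0, "fingers": 0}, {"x": 0, "y": 0, "z": 0.05, "wx": 0, "wy": 0, "wz": 0, "fingers": 0}, {"x": 0, "y": 0, "z": 0.05, "wx": 0, "wy": 0, "wz": 0, "fingers": 0}, {"x": 0, "y": 0, "z": 0.05, "wx": 0, "wy": 0, "wz": 0, "fingers": 0}, {"x": 0, "y": 0, "z": 0.05, "wx": 0, "wy": 0, "wz": 0, "fingers": 0}])

```text
t: 23.1
eef_pos: [0.4689, -0.0865, 0.0412]
tcp_rot: [-0.0, 0.542, 0.84, -0.002]
wrist_force: [-4.4, -1.6, 21.1]
gripper_width: 0.0003
grip_force: 10.6
```

Call:
step_arm(deltas=[{"x": 0, "y": 0, "z": 0, "wx": 0, "wy": 0, "wz": 0, "fingers": 0}, {"x": 0, "y": 0, "z": 0, "wx": 0, "wy": 0, "wz": 0, "fingers": 0}, {"x": 0, "y": 0, "z": 0, "wx": 0, "wy": 0, "wz": 0, "fingers": 0}, {"x": 0, "y": 0, "z": 0, "wx": 0, "wy": 0, "wz": 0, "fingers": 0}, {"x": 0, "y": 0, "z": 0, "wx": 0, "wy": 0, "wz": 0, "fingers": 0}, {"x": 0, "y": 0, "z": 0, "wx": 0, "wy": 0, "wz": 0, "fingers": 0}])

```text
t: 23.7
eef_pos: [0.4689, -0.0865, 0.0412]
tcp_rot: [-0.0, 0.542, 0.841, -0.002]
wrist_force: [-5.6, -0.8, 20.8]
gripper_width: -0.0
grip_force: 10.6
```

```bash
python3 - <<'E'
from h import *
s=observe(); print(s['eef_pos'],s['wrist_force'])
f=grab_frame('top')[:,:,::-1]; cv2.imwrite('pics/t3.png',np.hstack([cv2.resize(f[195:315,300:420],None,fx=4,fy=4)]))
E
```

```text
[ 0.4689307  -0.08646219  0.04120884] [-5.60249672 -0.75626928 20.75084219]
```

Call:
step_arm(deltas=[{"x": 0, "y": 0, "z": -0.5, "wx": 0, "wy": 0, "wz": 0, "fingers": 0}, {"x": 0, "y": 0, "z": -1.2, "wx": 0, "wy": 0, "wz": 0, "fingers": 0}, {"x": 0, "y": 0, "z": -2, "wx": 0, "wy": 0, "wz": 0, "fingers": 0}, {"x": 0, "y": 0, "z": -3, "wx": 0, "wy": 0, "wz": 0, "fingers": 0}, {"x": 0, "y": 0, "z": -5, "wx": 0, "wy": 0, "wz": 0, "fingers": 0}, {"x": 0, "y": 0, "z": -8, "wx": 0, "wy": 0, "wz": 0, "fingers": 0}, {"x": 0, "y": 0, "z": -12, "wx": 0, "wy": 0, "wz": 0, "fingers": 0}, {"x": 0, "y": 0, "z": -16, "wx": 0, "wy": 0, "wz": 0, "fingers": 0}])

```text
t: 24.55
eef_pos: [0.4701, -0.0853, 0.2009]
tcp_rot: [-0.001, 0.542, 0.841, -0.0]
wrist_force: [1.6, -0.5, -0.6]
gripper_width: 0.0002
grip_force: 0.0
```

Call:
step_arm(deltas=[{"x": 0, "y": 0, "z": 0, "wx": 0, "wy": 0, "wz": 0, "fingers": 0}, {"x": 0, "y": 0, "z": 0, "wx": 0, "wy": 0, "wz": 0, "fingers": 0}, {"x": 0, "y": 0, "z": 0, "wx": 0, "wy": 0, "wz": 0, "fingers": 0}, {"x": 0, "y": 0, "z": 0, "wx": 0, "wy": 0, "wz": 0, "fingers": 0}, {"x": 0, "y": 0, "z": 0, "wx": 0, "wy": 0, "wz": 0, "fingers": 0}])

```text
t: 25.05
eef_pos: [0.47, -0.0853, 0.1992]
tcp_rot: [-0.001, 0.541, 0.841, -0.001]
wrist_force: [0.3, -1.3, -0.5]
gripper_width: 0.0002
grip_force: 0.0
```

```bash
python3 - <<'E'
from h import *
f=grab_frame('scene')[:,:,::-1]; print(observe()['eef_pos'])
cv2.imwrite('pics/s2.png',cv2.resize(f[100:400,220:540],None,fx=1.8,fy=1.8))
E
```

```text
[ 0.47019323 -0.08528295  0.1994112 ]
```

View pics/s2.png

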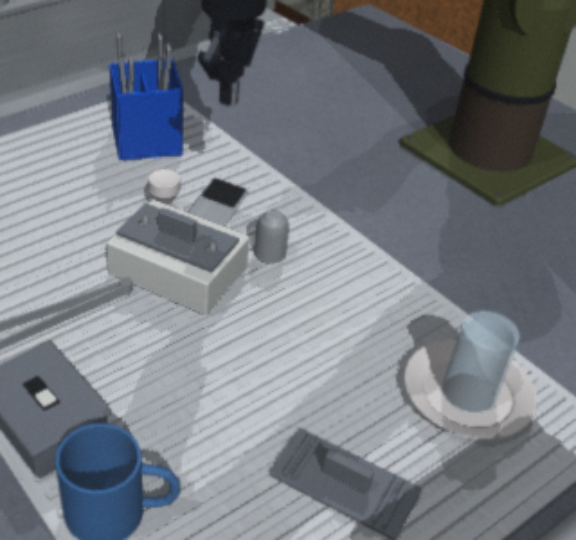

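The final picture shows the glass upside down in the saucer at about (480,375), the tray flush on the dispenser at about (178,240), and the pedal back up with the arm clear of everything.

```bash
python3 -c "
from cell import *
print(hand_in())"
```

```text
the job is handed in; nothing more can be done
None
```

I handed the job in at about 25 s: the glass stands upside down in the saucer, the tray lies flush over both pins, and the pedal was held at its stop for over a second and released; `hand_in()` returned no verdict.

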